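Set the demonstration solar panel and its brake screw

TASK

Raise the small solar panel on its stiff hinge to 45 degrees and let go of it there. Then turn the black winged thumbscrew of the hinge brake clockwise until it seats, back it off a quarter turn so that the panel can still be fine-aimed by hand, and finish while still gripping the thumbscrew there, with the panel still at 45 degrees. Leave the other things on the table where they stand.

Things in the scene. Friction and masses are not known exactly. Their poses are not given: they have to be found in the camera images.
- stand: Fixed stand: grey base plate, 10 mm thick, x -60 to 115, y -140 to 130 mm. Origin on the table top, z up, x from the panel's tab towards its hinge. Hinge line along y at x = 75, z = 35 mm. At y = -100 mm, beside the panel, an aluminium bridge (96 mm along x, 26 mm along y, top at z = 84 mm) over the hinge's brake disc carries the upright thumbscrew at x = 75 mm.
- panel (a joint): Tilt of the panel in rad: 0 flat, pi/4 at 45 degrees, stop at 1.75; grows as the tab's edge rises. Aluminium-framed slab with dark cells, 122 x 150 x 12 mm, 0.25 kg, at y -40 to 110 mm of the stand. Starts at 0 to 0.22. The hinge is stiff (0.5 N m, 3 to 5 N at the tab): it stays where it is left, whatever the screw does.
- panel_tab (a point): Grip point at the middle of the panel's pull tab: 160 mm from the hinge line, at y = 35 mm of the stand, moving with the panel; 35 mm above the table when flat. The black tab, 14 mm wide (along y) and 12 mm thick, sticks out 48 mm from the edge opposite the hinge; this point is 30 mm out, beyond the base plate. Axes: x to the hinge, y along the hinge, z out of the cell side.
- screw (a joint): Turn of the thumbscrew in rad; grows clockwise seen from above (tightening). It seats on a hard stop at 4.00 and starts 0.9 to 2.2 rad short of it, so it may need more than one grasp; a quarter turn back from the seat is 2.43. Drag about 0.06 N m; it stays where it is left and neither rises nor sinks.
- screw_grip (a point): Grip point on the thumbscrew's axis, 119 mm above the table. Its black wing is an upright bar 46 mm long, 12 mm thick, from 95 to 131 mm above the table, over a 24 mm steel collar. Axes, turning with the screw: x along the wing's length, y across its thickness, z up. At joint value 0 the wing lies along the stand's x.
- tube: Bystander: loose clear acrylic gas tube standing upright, open at the top, 52 mm in diameter, 130 mm high. Origin at the centre of its underside.
- fuelcell: Bystander: loose blue fuel-cell block, 70 x 80 mm, 36 mm high, with a white plate on it up to 66 mm high and two steel terminals. Origin at the centre of its underside.
- meter: Bystander: loose flat white meter box, 75 x 110 x 28 mm with a dark window. Origin at the centre of its underside.

How it is judged:
By the outcome, as a careful person would: the job done as asked, in the order asked, and still so for the second after the job is handed in, while the arm keeps its last pose, push and grip.
It also fails if it takes over 61 s, if anything falls off the work surface, if the arm or the gripper's body presses on something with over 40 N, if the wrist force passes 120 N, or if a joint passes its speed limit or range.

ROBOT

A 6-joint arm with a two-finger parallel gripper is mounted at the origin on the work surface. World frame = base frame: x ahead of the robot, y to its left, z up, the work surface at z = 0. Lengths are in m, angles in rad, forces in N, time in s.
With the tool pointing down it reaches from about 0.275 to 0.75 m from the base axis. Payload 10.2 kg.
Tool frame: the origin (TCP) lies midway between the tips of the shut fingers; the grasp point (between the pads) lies 19 mm behind it (env.hold_point_z is the distance from the TCP to the grasp point, in m); x points along the fingers, z is the direction in which the jaws open and shut, and the axes are right-handed (so a half turn about x gives the same grasp; the last joint's range is limited). The gripper opens to 85 mm and grips with 20 to 120 N. Pads are 22 mm wide; open, the fingers measure 114 mm over their backs; the gripper's body (76 mm by 85 mm) begins 54 mm behind the grasp point. The pads swing forward as they close: fully open they stand 13 mm farther back than shut.
Start: joints at [-1.501, 0.313, 1.498, -0, 1.331, -0.223], TCP at [0.152, -0.503, 0.231] pointing down, gripper open.
Joint ranges: [-2.94, 2.94], [-0.97, 2.17], [0.19, 2.56], [-1.23, 4.37], [0.02, 3.11], [-2.88, 2.88]. Speed limits (rad/s): [2.39, 2.39, 3.01, 3.14, 3.14, 3.14].

INTERFACE

Orientations are given as a unit quaternion [x, y, z, w].
In Python, from bench import env, kinematics, monitor, eyes, job gives the robot as it stands. The module is installed in compiled form; this text tells all that it offers. Calls block until the motion is done:
- env.reach(position, orientation): joint-space move of the TCP to a pose.
- env.movel(position, velocity=0.15, frame=None, guard=None): straight line of the TCP; frame=None keeps the orientation; velocity is the mean speed in m/s. With guard (N) it stops when the force on the tool has changed by that much, and returns True; else False.
- env.set_joints(angles): joint-space move.
- env.release() and env.close_gripper(effort=None): open the fingers fully, or close them until they stop; effort is the grip in N (None keeps the last).
- env.hold(seconds).
- kinematics.ik(position, orientation): joint angles nearest the present ones, or None.
- monitor.sense(): the state.
- eyes.grab_frame(name): name is "scene" or "top" or "wrist"; returns a dict with "frame" (420x560x3 uint8, red, green, blue), "mtx" (3x3 intrinsics, pixels), "view" (4x4, takes a point from world to camera coordinates). Camera axes: x right, y down, z forward; pixel columns grow to the right and rows downward; lengths in m; the calibration is good to about 2 mm. A picture is of the moment at which its call begins. There is no depth.
A pose or a line that the arm cannot do raises env.MotionError and nothing moves.
- job.hand_in(): hands the job in, once; it reports no verdict.
The state is a dict: "clock": time; "joints": joint angles; "qvel": joint speeds; "joint_efforts": joint torques, N m; "position": TCP position; "ee_rot": TCP orientation; "contact_force": force on the tool from outside, world axes, zero at the start; "ft_torque": the same for the moment, N m; "finger_gap": opening from 0.0 (shut) to 1.0 (fully open).
Only numpy, scipy, OpenCV 4.12 (cv2) and the standard library are available. Lean on these libraries where they do the work, as an engineer would, in place of code of your own. Each camera call takes 0.05 s, during which the arm holds its last target. There are 200 camera calls.

## Working session

There is one attempt and no reset: what is moved stays moved. The work goes in short steps, each a Python script; the robot and the scene stay as the last script left them, time stands still between calls to the robot, and variables do not carry over. Pictures are saved under pics/ and viewed, about 8 in all and at most 12, crops included, and the job is handed in when it is done.

```bash
mkdir -p pics
python3 - <<'E'
from bench import env,kinematics,monitor,eyes,job
import cv2,numpy as np
for n in("scene","top"):
    f=eyes.grab_frame(n);cv2.imwrite(f"pics/{n}0.png",f["frame"][:,:,::-1]);np.savez(f"pics/{n}0.npz",**f)
    print(n,np.round(f["mtx"],1).tolist(),np.round(f["view"],3).tolist())
s=monitor.sense();print({k:np.round(v,3) for k,v in s.items()},env.hold_point_z)
E
```

```text
scene [[385.4, 0.0, 280.2], [0.0, 385.4, 212.5], [0.0, 0.0, 1.0]] [[0.377, 0.926, 0.007, -0.258], [0.5, -0.197, -0.843, -0.19], [-0.78, 0.321, -0.537, 1.293], [0.0, 0.0, 0.0, 1.0]]
top [[504.7, 0.0, 274.8], [0.0, 504.7, 205.8], [0.0, 0.0, 1.0]] [[-0.017, -1.0, -0.001, 0.07], [-0.991, 0.017, -0.134, 0.582], [0.134, -0.001, -0.991, 1.162], [0.0, 0.0, 0.0, 1.0]]
{'clock': np.float64(0.1), 'joints': array([-1.501,  0.313,  1.498, -0.   ,  1.331, -0.223]), 'qvel': array([ 0.   , -0.   , -0.001,  0.001,  0.001,  0.   ]), 'joint_efforts': array([ 2.0000e-03, -4.1290e+01, -2.6015e+01, -0.0000e+00,  3.0000e-03,
        0.0000e+00]), 'position': array([ 0.152, -0.502,  0.231]), 'ee_rot': array([ 0.422,  0.568, -0.421,  0.567]), 'contact_force': array([ 0.575, -0.119, -0.16 ]), 'ft_torque': array([-0.002, -0.035, -0.044]), 'finger_gap': np.float64(1.003)} 0.0187
```

View pics/top0.png

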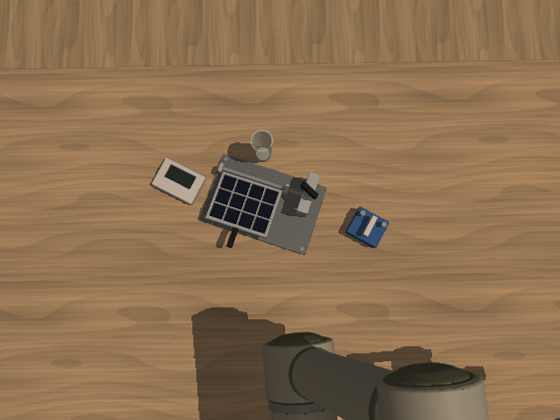

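View pics/scene0.png

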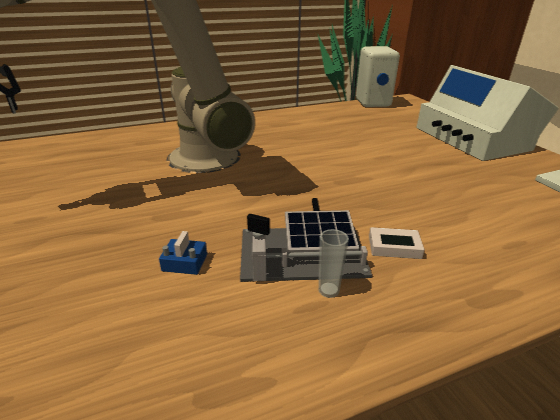

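Top view: plate corners lie near (224,155), (327,187), (305,253) and (200,220). The tab is at about (232,238), the wing at (309,188), and the tube's foot at about (263,153), behind the hinge. I'll enlarge it and measure.

```bash
cat > h.py <<'E'
from bench import env,kinematics,monitor,eyes,job
import cv2,numpy as np
from scipy.spatial.transform import Rotation as R
def ray(f,uv,z):
    V=f["view"];Rm=V[:3,:3];c=-Rm.T@V[:3,3]
    d=Rm.T@np.linalg.inv(f["mtx"])@np.array([uv[0],uv[1],1.])
    return c+d*(z-c[2])/d[2]
def proj(f,p):
    q=f["view"][:3,:3]@np.asarray(p)+f["view"][:3,3];u=f["mtx"]@q;return u[:2]/u[2]
def save(n,name):
    f=eyes.grab_frame(n);cv2.imwrite(f"pics/{name}.png",f["frame"][:,:,::-1]);np.savez(f"pics/{name}.npz",**f);return f
E
python3 - <<'E'
from h import *
f=np.load("pics/top0.npz")
im=f["frame"][:,:,::-1]
cv2.imwrite("pics/crop1.png",cv2.resize(im[130:270,150:350],None,fx=4,fy=4,interpolation=cv2.INTER_CUBIC))
for uv in[(224,155),(327,187),(305,253),(200,220)]:print(uv,ray(f,uv,.01))
print("wing",ray(f,(309,188),.131),"tab",ray(f,(232,238),.05))
E
```

```text
(224, 155) [0.71564474 0.18340819 0.01      ]
(327, 187) [ 0.63102369 -0.06860474  0.01      ]
(305, 253) [ 0.47089154 -0.01066607  0.01      ]
(200, 220) [0.55513379 0.24229317 0.01      ]
wing [ 0.60871176 -0.01595943  0.131     ] tab [0.50715259 0.16142418 0.05      ]
```

View pics/crop1.png

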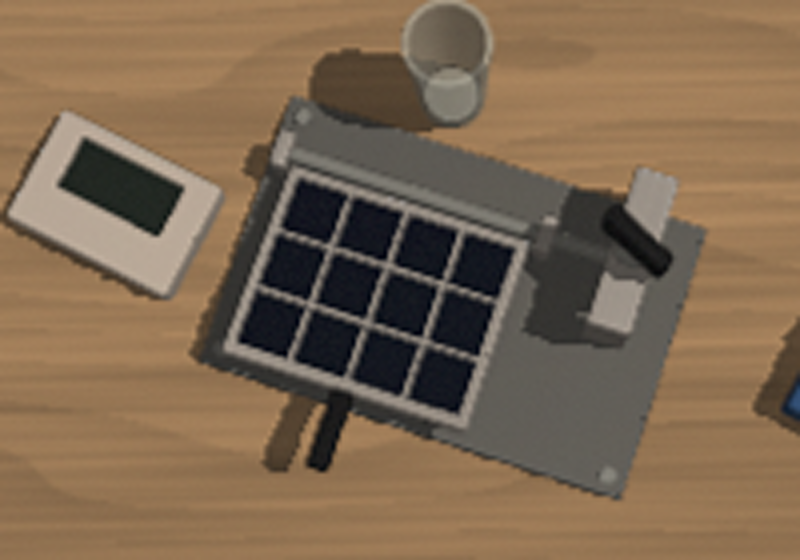

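```bash
cat >> h.py <<'E'
_f=np.load("pics/top0.npz")
_px=np.array([(295,97),(706,232),(618,497),(193,357)])/4+[150,130]
W=np.array([ray(_f,u,.01)[:2] for u in _px])
S=np.array([(115,130),(115,-140),(-60,-140),(-60,130)])/1e3
H=(W-W.mean(0)).T@(S-S.mean(0))
yaw=np.arctan2(H[1,0]-H[0,1],H[0,0]+H[1,1])
c,s=np.cos(yaw),np.sin(yaw)
RS=R.from_euler('z',yaw)
org=np.append(W.mean(0)-RS.as_matrix()[:2,:2]@S.mean(0),0)
def w(p): return RS.apply(p)+org        # stand -> world
def inst(p): return RS.inv().apply(np.asarray(p)-org)
def tab(th,r=.160): return w([.075-r*np.cos(th),.035,.035+r*np.sin(th)])
def tool(tilt):
    # tool x pointing down, tilted by tilt toward stand +x; tool z along stand y
    x=np.array([np.sin(tilt),0,-np.cos(tilt)]);z=np.array([0,1.,0]);y=np.cross(z,x)
    return RS*R.from_matrix(np.c_[x,y,z])
E
python3 - <<'E'
from h import *
print(np.degrees(yaw),org,np.round(np.array([np.linalg.norm(w([*a,.01])[:2]-b) for a,b in zip(S,W)])*1e3,1))
t,sc=np.load("pics/top0.npz"),np.load("pics/scene0.npz")
for th in(0,.11,.22):print(th,"tip top",proj(t,tab(th,.178)),"scene",proj(sc,tab(th,.178)),proj(sc,tab(th,.13)))
print("screw pred top",proj(t,w([.075,-.1,.131])),"scene",proj(sc,w([.075,-.1,.119])),w([.075,-.1,.119]))
a=ray(t,np.array([608,213])/4+[150,130],.131);b=ray(t,np.array([663,265])/4+[150,130],.131);d=(b-a);print("wing",np.linalg.norm(d),(a+b)/2,"q",(yaw-np.arctan2(d[1],d[0]))%np.pi)
j=monitor.sense()["joints"]
for sg in(0,1):
  for th0,t0 in((.1,.5),(.1,.7),(.785,0),(.785,-.2),(.785,.1)):
    o=tool(t0)*R.from_euler('x',np.pi*sg);x=o.apply([1,0,0])
    for back in(0,.1):
        q=kinematics.ik(tab(th0)+x*(.0187-back),o.as_quat());print(sg,th0,t0,back,None if q is None else np.round(q,2))
E
```

```text
-19.701687199124976 [0.56856302 0.10244764 0.        ] [3.7 1.4 3.  1.9]
0 tip top [228.91695299 248.57229951] scene [313.55223073 208.07367528] [315.89257299 218.77497669]
0.11 tip top [228.30134152 247.71081137] scene [314.03468022 201.50728814] [316.28106974 213.87969511]
0.22 tip top [227.98623629 245.93826214] scene [314.62792435 195.30768308] [316.75473931 209.31278083]
screw pred top [309.50264687 189.44601446] scene [257.5048956  220.74353145] [ 0.60546027 -0.01698264  0.119     ]
wing 0.041803312296727756 [ 0.60483139 -0.01555494  0.131     ] q 2.012694439426145
0 0.1 0.5 0 [ 0.21  0.48  1.97 -0.8   0.36 -0.31]
0 0.1 0.5 0.1 [ 0.27  0.25  2.   -0.56  0.54 -0.52]
0 0.1 0.7 0 None
0 0.1 0.7 0.1 [ 0.36  0.27  2.11 -1.19  0.47  0.15]
0 0.785 0 0 [ 0.06  0.49  1.51 -0.    1.14 -1.17]
0 0.785 0 0.1 [ 0.06  0.4   1.38 -0.    1.36 -1.17]
0 0.785 -0.2 0 [ 0.03  0.58  1.39  0.07  1.36 -1.22]
0 0.785 -0.2 0.1 [ 0.02  0.53  1.2   0.07  1.6  -1.22]
0 0.785 0.1 0 [ 0.08  0.46  1.57 -0.05  1.02 -1.13]
0 0.785 0.1 0.1 [ 0.08  0.34  1.47 -0.04  1.24 -1.13]
1 0.1 0.5 0 [ 0.21  0.48  1.97 -0.8   0.36  2.83]
1 0.1 0.5 0.1 [ 0.27  0.25  2.   -0.56  0.54  2.62]
1 0.1 0.7 0 None
1 0.1 0.7 0.1 None
1 0.785 0 0 [ 0.06  0.49  1.51 -0.    1.14  1.97]
1 0.785 0 0.1 [ 0.06  0.4   1.38 -0.    1.36  1.97]
1 0.785 -0.2 0 [0.03 0.58 1.39 0.07 1.36 1.92]
1 0.785 -0.2 0.1 [0.02 0.53 1.2  0.07 1.6  1.93]
1 0.785 0.1 0 [ 0.08  0.46  1.57 -0.05  1.02  2.01]
1 0.785 0.1 0.1 [ 0.08  0.34  1.47 -0.04  1.24  2.01]
```

Run:
```python
from h import *
sc=np.load("pics/scene0.npz")
g=sc["frame"][190:215,300:330].max(2); print("tabmask rows",[(i+190,(np.where(r<60)[0]+300).tolist()) for i,r in enumerate(g) if (r<60).any()])
th=.13;o=tool(.25);x=o.apply([1,0,0])
env.reach(tab(th,.165)-x*.09,o.as_quat())
s=monitor.sense();print(s["clock"],s["position"],s["joints"].round(2))
f=save("wrist","w1");print(proj(f,tab(th)),proj(f,tab(th,.178)))
```

```text
tabmask rows [(198, [313, 314, 315, 316]), (199, [312, 313, 314, 315, 316]), (200, [312, 313, 314, 315, 316]), (201, [312, 313, 314, 315, 316, 317]), (202, [312, 313, 314, 315, 316, 317]), (203, [313, 314, 315, 316, 317]), (204, [312, 313, 314, 315, 316, 317]), (205, [313, 314, 315, 316, 317]), (206, [313, 314, 315, 316, 317, 318]), (207, [313, 314, 315, 316, 317, 318]), (208, [314, 315, 316, 317, 318]), (209, [314, 315, 316, 317, 318]), (210, [314, 315, 316, 317, 318, 319]), (212, [319, 320, 321, 322, 323, 324, 325, 326, 327, 328, 329]), (213, [300, 304, 305, 306, 307, 308, 309, 310, 311, 312, 313, 314, 315, 316, 319, 320, 321, 322, 323, 324, 325, 326, 327, 328, 329]), (214, [300, 304, 305, 306, 307, 308, 309, 310, 311, 312, 313, 314, 315, 316, 319, 320, 321, 322, 323, 324, 325, 326, 327, 328, 329])]
2.7667 [0.47626675 0.17226371 0.14365934] [ 0.18  0.28  1.82 -0.17  0.84 -0.95]
[286.51650091 215.66441574] [286.59215357 194.05545425]
```

View pics/w1.png

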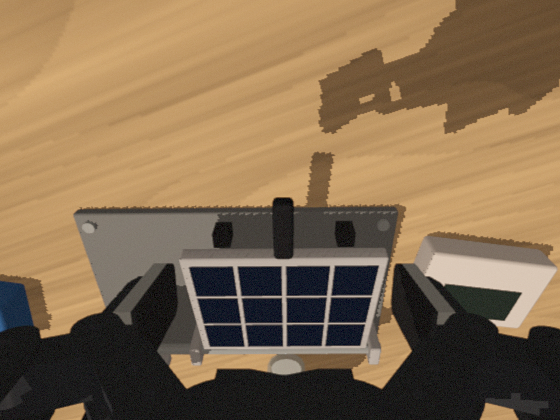

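Wrist view: the tab runs from (283,198) at its tip to (283,255). I predicted (286.5,194), so it agrees to about 2 mm. The scene view gives a tilt of about 0.145. Next: grasp the tab.

Run:
```python
from h import *
f=np.load("pics/w1.npz");th=.145
for uv in((283,199),(283,252)):print(inst(ray(f,uv,.035+.178*np.sin(th)+.006 if uv[1]<220 else .035+.13*np.sin(th)+.006)))
p=inst(ray(f,(283,225),.035+.16*np.sin(th)+.006))
dy=p[1]-.035;print("dy",dy)
sh=RS.apply([0,np.clip(dy,-.003,.003),0])
o=tool(.25);x=o.apply([1,0,0])
hit=env.movel(tab(th,.164)+sh+x*.0187,.08,o.as_quat(),guard=12)
env.close_gripper(60)
s=monitor.sense();print(hit,s["clock"],inst(s["position"]),s["finger_gap"]*85,s["contact_force"].round(1))
f=save("wrist","w2")
```

```text
[-0.10256712  0.03268391  0.06671965]
[-0.05599324  0.03253336  0.05978402]
dy -0.0023832399230655846
False 4.95 [-0.08264065  0.03369857  0.04080174] 12.612781298987402 [ 0.6  8.7 -0.1]
```

View pics/w2.png

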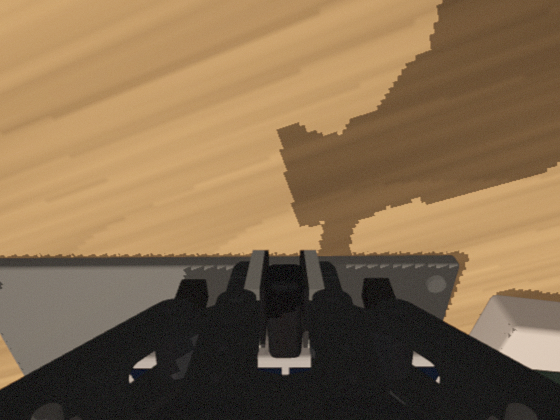

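The tab is between the pads, with a gap of about 14 mm. Next: lift it along the arc about the hinge.

```bash
cat > lift.py <<'E'
from h import *
def arc(d,n,v=.06):
    s=monitor.sense();p0=inst(s["position"]);o0=RS.inv()*R.from_quat(s["ee_rot"]);hp=np.array([.075,0,.035])
    for a in np.linspace(0,d,n+1)[1:]:
        r=R.from_euler('y',a)
        env.movel(w(r.apply(p0-hp)+hp),v,(RS*r*o0).as_quat())
        s=monitor.sense();f=s["contact_force"];print(round(a,3),round(s["clock"],2),f.round(1))
        if np.linalg.norm(f)>60: print("FORCE");break
    p=inst(s["position"]-0)-R.from_quat((RS.inv()*R.from_quat(s["ee_rot"])).as_quat()).apply([.0187,0,0])
    print("grasp pt",p,"theta",np.arctan2(p[2]-.035,.075-p[0]),"r",np.hypot(p[2]-.035,.075-p[0]))
E
python3 - <<'E'
from lift import *
arc(0,1);arc(.785-.145,5)
save("scene","s2");save("top","t2")
im=cv2.imread("pics/s2.png")[150:290,220:400];cv2.imwrite("pics/s2c.png",cv2.resize(im,None,fx=4,fy=4,interpolation=cv2.INTER_CUBIC))
E
```

```text
0.0 5.25 [0.5 1.7 0. ]
grasp pt [-0.08734261  0.03378206  0.0589018 ] theta 0.14618038393054905 r 0.1640927187529588
0.128 5.73 [0.1 2.5 2.1]
0.256 6.22 [-0.4  2.5  2.6]
0.384 6.7 [0.2 2.4 3.2]
0.512 7.18 [0.2 3.9 4.2]
0.64 7.67 [1.2 4.2 4.3]
grasp pt [-0.04094178  0.03410682  0.15126134] theta 0.7867743649641493 r 0.16419255492593
```

View pics/s2c.png

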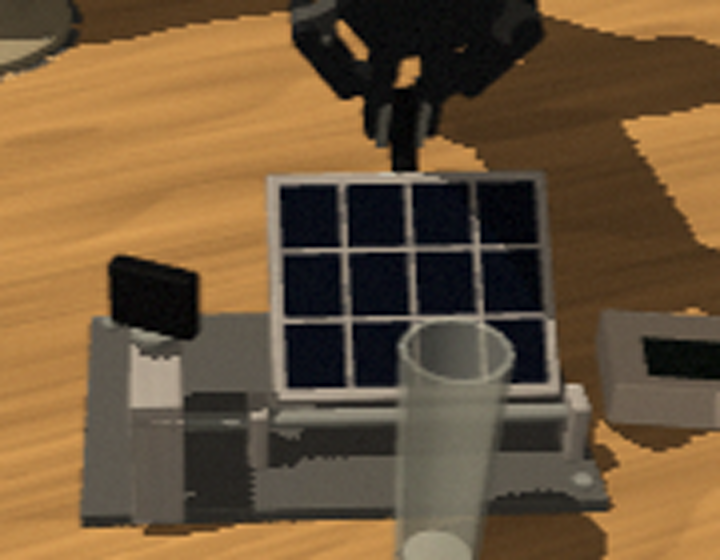

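The panel is up. Its upper corners in the scene picture are near (286.8,194) and (356.8,193). I'll measure the tilt against predictions.

Run:
```python
from h import *
sc=np.load("pics/s2.npz")
def pt(th,r,y,h=.006):return w([.075-r*np.cos(th)+h*np.sin(th),y,.035+r*np.sin(th)+h*np.cos(th)])
for th in(.70,.745,.785,.825):
  print(th,[proj(sc,pt(th,r,y)).round(1).tolist() for r,y in((.13,-.04),(.13,.11),(.008,-.04),(.008,.11))])
g=sc["frame"].astype(int)
for u in(290,300,310,335,345):  # brightness profile across upper and lower frame edge
  print(u,"top",g[188:200,u].sum(1).tolist(),"bot",g[242:254,u].sum(1).tolist())
# bench marks: plate corners
for p in([.115,-.14,.01],[.115,.13,.01],[-.06,-.14,.01]):print(p,proj(sc,w(p)))
```

```text
0.7 [[285.6, 194.0], [354.4, 193.0], [287.5, 249.5], [359.4, 248.1]]
0.745 [[285.7, 193.3], [355.0, 192.2], [287.5, 249.6], [359.5, 248.2]]
0.785 [[285.8, 192.7], [355.6, 191.7], [287.5, 249.7], [359.5, 248.3]]
0.825 [[286.0, 192.2], [356.2, 191.2], [287.5, 249.8], [359.6, 248.4]]
290 top [389, 369, 369, 345, 343, 349, 448, 445, 230, 50, 35, 28] bot [421, 434, 445, 440, 439, 459, 467, 471, 221, 238, 272, 407]
300 top [381, 357, 354, 344, 335, 423, 464, 449, 128, 39, 31, 39] bot [54, 45, 46, 42, 39, 466, 466, 456, 200, 118, 310, 402]
310 top [366, 360, 358, 347, 357, 446, 456, 454, 51, 42, 39, 46] bot [43, 52, 49, 49, 130, 467, 468, 400, 169, 113, 403, 398]
335 top [416, 412, 401, 385, 336, 240, 232, 120, 23, 20, 27, 28] bot [253, 252, 274, 395, 344, 352, 354, 335, 325, 344, 347, 348]
345 top [179, 169, 172, 176, 178, 241, 238, 115, 23, 34, 28, 17] bot [397, 354, 244, 244, 311, 303, 297, 215, 191, 293, 291, 284]
[0.115, -0.14, 0.01] [238.76049668 277.20888986]
[0.115, 0.13, 0.01] [371.60597974 274.12974541]
[-0.06, -0.14, 0.01] [242.27729603 227.59859868]
```

Run:
```python
from h import *
s0=monitor.sense();env.release()
s=monitor.sense();o=R.from_quat(s["ee_rot"]);x=o.apply([1,0,0])
print(s["clock"],s["finger_gap"],inst(s["position"]),x.round(2))
env.movel(s["position"]-x*.10,.15)
env.movel(w([.02,.035,.29]),.2,tool(-.1).as_quat())
f=save("wrist","w3");print(monitor.sense()["clock"])
print([proj(f,p).round(1).tolist() for p in (w([.075-.13*.7071+.0042,y,.035+.13*.7071+.0042]) for y in(-.04,.11))])
print([proj(f,p).round(1).tolist() for p in (w([.075-.008*.7071+.0042,y,.035+.008*.7071+.0042]) for y in(-.04,.11))])
```

```text
8.4667 0.9999912436246098 [-0.04801375  0.03380368  0.13380988] [-0.36  0.13 -0.93]
9.8333
[[197.2, 169.4], [373.6, 169.4]]
[[218.4, 241.1], [351.6, 241.0]]
```

View pics/w3.png

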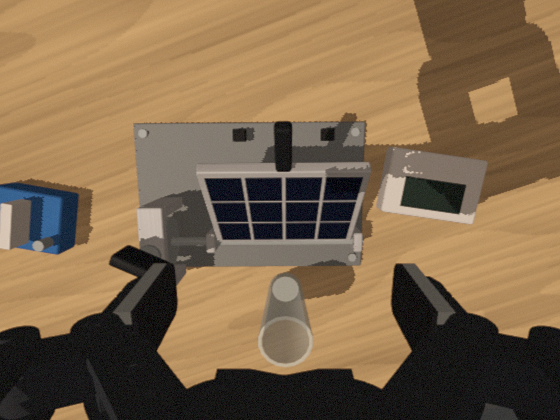

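Panel outer corners are roughly (198,166), (369,164), (219,241) and (353,240). I'll measure them with a mask and solve PnP.

```bash
cat > ang.py <<'E'
from h import *
def quad(f,box,thr=135):
    im=f["frame"].astype(int);hsv=cv2.cvtColor(f["frame"],cv2.COLOR_RGB2HSV)
    x0,y0,x1,y1=box
    fr=((hsv[...,2]>thr)&(hsv[...,1]<60));cell=(im[...,2]>im[...,0]+12)&(hsv[...,2]<75)
    m=np.zeros(fr.shape,np.uint8);m[y0:y1,x0:x1]=(fr|cell)[y0:y1,x0:x1]*255
    m=cv2.morphologyEx(m,cv2.MORPH_CLOSE,np.ones((5,5)));m=cv2.morphologyEx(m,cv2.MORPH_OPEN,np.ones((13,13)))
    c=max(cv2.findContours(m,cv2.RETR_EXTERNAL,cv2.CHAIN_APPROX_NONE)[0],key=cv2.contourArea)[:,0].astype(np.float32)
    h=cv2.convexHull(c);q=cv2.approxPolyN(h,4,ensure_convex=True)[0].astype(float) if hasattr(cv2,'approxPolyN') else cv2.approxPolyDP(h,8,True)[:,0]
    return m,q
def theta(f,q):
    # q: [top y-, top y+, bottom y+, bottom y-] of the cell side
    obj=np.array([(.130,-.04,.006),(.130,.11,.006),(.008,.11,.006),(.008,-.04,.006)]) # (r, y, normal): left handed -> use x=-r
    obj[:,0]*=-1
    ok,rv,tv=cv2.solvePnP(obj,np.asarray(q,float),f["mtx"],None,flags=cv2.SOLVEPNP_ITERATIVE)
    pr=cv2.projectPoints(obj,rv,tv,f["mtx"],None)[0][:,0]
    Rw=f["view"][:3,:3].T@R.from_rotvec(rv[:,0]).as_matrix();hin=f["view"][:3,:3].T@(tv[:,0]-f["view"][:3,3])
    n=Rw[:,2];h=RS.inv().apply(n);e=-RS.inv().apply(Rw[:,0])
    return dict(theta=np.arctan2(h[0],h[2]),tilt_y=h[1],yaw=np.degrees(np.arctan2(*Rw[[1,0],1][::-1]))if 0 else np.degrees(np.arctan2(Rw[1,1],Rw[0,1]))-90,hinge=inst(hin),res=np.abs(pr-q).max())
E
python3 - <<'E'
from ang import *
f=np.load("pics/w3.npz");m,q=quad(f,(190,155,378,248))
print(q)
g=f["frame"].sum(2).astype(int)
for u in(235,250,300,335):print(u,"top",g[160:174,u].tolist(),"bot",g[234:250,u].tolist())
for v in(175,200,220):print(v,"L",g[v,194:224].tolist(),"R",g[v,345:372].tolist())
E
```

```text
[[367.73681641 163.        ]
 [352.8157959  244.        ]
 [216.75509644 244.        ]
 [191.95918274 163.        ]]
235 top [360, 360, 347, 372, 391, 421, 415, 415, 423, 429, 430, 479, 534, 488] bot [65, 82, 34, 59, 56, 230, 426, 436, 445, 443, 419, 350, 352, 356, 356, 358]
250 top [364, 360, 347, 385, 403, 420, 412, 427, 433, 426, 429, 478, 528, 485] bot [277, 264, 244, 194, 153, 255, 429, 444, 443, 429, 404, 357, 354, 352, 366, 356]
300 top [184, 192, 257, 408, 418, 416, 410, 422, 416, 420, 428, 491, 500, 452] bot [70, 74, 72, 69, 125, 345, 457, 440, 432, 429, 386, 349, 335, 341, 341, 354]
335 top [186, 191, 320, 414, 422, 422, 328, 290, 281, 294, 287, 306, 285, 258] bot [66, 28, 84, 35, 142, 417, 473, 446, 441, 424, 367, 337, 326, 327, 324, 341]
175 L [378, 374, 412, 433, 434, 434, 433, 431, 439, 442, 438, 447, 445, 434, 441, 432, 447, 447, 442, 432, 437, 445, 437, 443, 446, 438, 443, 436, 448, 439] R [269, 282, 274, 272, 274, 276, 279, 286, 285, 266, 268, 280, 274, 266, 278, 277, 262, 282, 281, 277, 264, 287, 275, 267, 272, 263, 241]
200 L [166, 185, 188, 180, 191, 172, 184, 190, 190, 199, 316, 408, 434, 437, 434, 438, 336, 197, 139, 119, 108, 104, 113, 110, 92, 122, 114, 112, 123, 121] R [297, 300, 301, 322, 317, 330, 311, 328, 328, 321, 328, 361, 443, 463, 464, 458, 438, 331, 249, 249, 259, 260, 262, 260, 262, 270, 276]
220 L [172, 198, 197, 177, 188, 196, 187, 181, 188, 162, 187, 191, 180, 187, 158, 167, 232, 407, 455, 455, 454, 452, 354, 159, 46, 48, 52, 61, 40, 67] R [117, 133, 110, 112, 100, 182, 396, 452, 448, 453, 420, 322, 192, 183, 189, 199, 201, 214, 238, 242, 252, 284, 309, 307, 301, 350, 386]
```

```bash
cat > ang2.py <<'E'
from ang import *
def cells(f,box):
    g=cv2.cvtColor(f["frame"],cv2.COLOR_RGB2GRAY);x0,y0,x1,y1=box
    m=np.zeros(g.shape,np.uint8);m[y0:y1,x0:x1]=(g<58)[y0:y1,x0:x1]*255
    return m
def line(p,vert):   # x=a*y+b or y=a*x+b, robust
    p=np.array(p,float);i=(1,0) if vert else (0,1)
    k=np.ones(len(p),bool)
    for _ in range(4):
        c=np.polyfit(p[k,i[0]],p[k,i[1]],1);r=abs(np.polyval(c,p[:,i[0]])-p[:,i[1]]);k=r<max(.8,1.5*np.median(r))
    return c
def cellquad(f,box,seed):
    """outer edges of the dark cell block: first/last half-level crossings per row and column"""
    g=cv2.cvtColor(f["frame"],cv2.COLOR_RGB2GRAY).astype(float);x0,y0,x1,y1=box
    m=cv2.morphologyEx(cells(f,box),cv2.MORPH_OPEN,np.ones((3,3)))
    m=cv2.morphologyEx(m,cv2.MORPH_CLOSE,np.ones((13,13)))
    n,lab=cv2.connectedComponents(m);b=lab==lab[seed[1],seed[0]]
    ys,xs=np.where(b);L=[];Rr=[];T=[];B=[]
    for v in range(ys.min()+4,ys.max()-3):
        c=np.where(b[v])[0];L.append((c[0]-.5,v));Rr.append((c[-1]+.5,v))
    for u in range(xs.min()+26,xs.max()-25):
        c=np.where(b[:,u])[0];T.append((u,c[0]-.5));B.append((u,c[-1]+.5))
    l,r,t,bo=line(L,1),line(Rr,1),line(T,0),line(B,0)
    X=lambda v,h:(lambda x:np.array([x,h[0]*x+h[1]]))((v[0]*h[1]+v[1])/(1-v[0]*h[0]))
    return np.array([X(l,t),X(r,t),X(r,bo),X(l,bo)])
def cth(f,q,b=.006):
    obj=np.array([(-.130+b,-.04+b,.006),(-.130+b,.11-b,.006),(-.008-b,.11-b,.006),(-.008-b,-.04+b,.006)])
    ok,rvs,tvs,err=cv2.solvePnPGeneric(obj,q,f["mtx"],None,flags=cv2.SOLVEPNP_IPPE)
    out=[]
    for rv,tv,e in zip(rvs,tvs,err):
        V=f["view"][:3,:3];Rw=V.T@R.from_rotvec(rv[:,0]).as_matrix();n=RS.inv().apply(Rw[:,2])
        out.append((round(float(np.arctan2(n[0],n[2])),3),n[1].round(3),inst(V.T@(tv[:,0]-f["view"][:3,3])).round(4),e.round(2)))
    return out
E
python3 - <<'E'
from ang2 import *
f=np.load("pics/w3.npz");q=cellquad(f,(200,172,372,243),(260,210));print(q.round(1))
for b in(.004,.006,.008):print(b,*cth(f,q,b))
def pt(th,r,y,h=.006):return w([.075-r*np.cos(th)+h*np.sin(th),y,.035+r*np.sin(th)+h*np.cos(th)])
for th in (.74,.785,.83):print(th,[proj(f,pt(th,r,y)).round(1).tolist() for r,y in((.124,-.034),(.124,.104),(.014,.104),(.014,-.034))])
t=np.load("pics/t2.npz")
E
```

```text
[[204.6 178.8]
 [362.6 176.5]
 [344.7 238.5]
 [222.8 238.5]]
0.004 (-2.533, np.float64(-0.75), array([ 0.0869, -0.0012,  0.027 ]), array([108.48])) (2.183, np.float64(0.767), array([ 0.0438, -0.0007,  0.1602]), array([144.69]))
0.006 (-2.537, np.float64(-0.747), array([ 0.0851, -0.0012,  0.0376]), array([110.])) (2.187, np.float64(0.763), array([ 0.0425, -0.0007,  0.1697]), array([148.02]))
0.008 (-2.541, np.float64(-0.744), array([ 0.0834, -0.0012,  0.0483]), array([111.65])) (2.191, np.float64(0.76), array([ 0.0413, -0.0007,  0.1793]), array([151.61]))
0.74 [[206.3, 169.0], [364.4, 169.0], [347.0, 237.8], [223.0, 237.8]]
0.785 [[205.5, 174.0], [365.2, 174.0], [347.1, 238.4], [223.0, 238.4]]
0.83 [[204.8, 179.3], [366.0, 179.3], [347.1, 239.0], [223.0, 239.0]]
```

Run:
```python
from ang2 import *
f=np.load("pics/w3.npz")
cv2.imwrite("pics/w3c.png",cv2.resize(f["frame"][155:253,188:378,::-1],None,fx=4.2,fy=4.2,interpolation=cv2.INTER_NEAREST))
```

```text
(no output)
```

View pics/w3c.png

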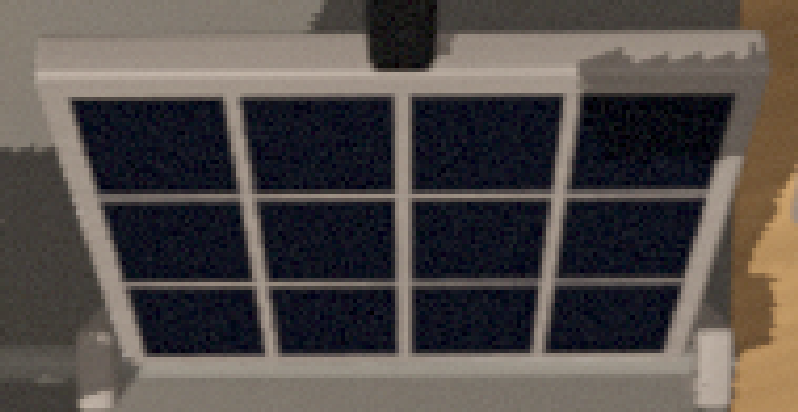

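The cell block's corners are (205.1,178.3), (363.2,177.4), (347,239.3) and (221.3,239.3). The cell-side top edge is near row 172.7.

Run:
```python
from ang2 import *
f=np.load("pics/w3.npz")
def solve(q,b,yb=None):
    yb=b if yb is None else yb
    obj=np.array([(-.130+b,-.04+yb,0),(-.130+b,.11-yb,0),(-.008-b,.11-yb,0),(-.008-b,-.04+yb,0)])
    obj[:,0]-=-.069;obj[:,1]-=.035
    ok,rvs,tvs,err=cv2.solvePnPGeneric(obj,np.array(q,float),f["mtx"],None,flags=cv2.SOLVEPNP_IPPE)
    for rv,tv,e in zip(rvs,tvs,err):
        V=f["view"][:3,:3];Rw=V.T@R.from_rotvec(rv[:,0]).as_matrix();n=RS.inv().apply(Rw[:,2])
        yv=RS.inv().apply(Rw[:,1])
        print(b,"th",np.arctan2(n[0],n[2]).round(3),"n",n.round(3),"yaxis",yv.round(3),inst(V.T@(tv[:,0]-f["view"][:3,3])).round(4),e)
print("expect centre",[.075-.069*.7071+.0042,.035,.035+.069*.7071+.0042])
solve([(205.1,178.3),(363.2,177.4),(347,239.3),(221.3,239.3)],.006)
solve([(197,173.4),(371,171.9),(351.5,241.6),(216,241.6)],0)
```

```text
expect centre [0.030410099999999992, 0.035, 0.0879899]
0.006 th 0.811 n [0.725 0.002 0.689] yaxis [-0.002  1.    -0.   ] [0.0326 0.034  0.0884] [0.72095364]
0.006 th -1.182 n [-0.925 -0.001  0.379] yaxis [-0.002  1.    -0.001] [0.0215 0.034  0.106 ] [13.43201878]
0 th 0.808 n [0.723 0.005 0.691] yaxis [-0.003  1.    -0.004] [0.0321 0.0337 0.0882] [0.99407327]
0 th -1.174 n [-0.922 -0.003  0.386] yaxis [-0.003  1.    -0.001] [0.0186 0.0337 0.1092] [16.38717208]
```

Run:
```python
from ang2 import *
save("top","t3");f=np.load("pics/t3.npz")
print([proj(f,w([.075-r*.7071+.0042,y,.035+r*.7071+.0042])).round(1).tolist() for r,y in((.13,-.04),(.13,.11),(.008,.11),(.008,-.04))])
a=cv2.resize(f["frame"][130:270,150:350,::-1],None,fx=3.9,fy=3.9,interpolation=cv2.INTER_CUBIC)
g=np.load("pics/w1.npz")["frame"][190:370,170:400,::-1]
b=cv2.resize(g,None,fx=3,fy=3,interpolation=cv2.INTER_CUBIC)[:546];print(a.shape,b.shape)
cv2.imwrite("pics/t3c.png",a);cv2.imwrite("pics/w1c.png",b)
```

```text
[[270.9, 218.2], [206.4, 196.5], [223.5, 168.2], [282.9, 188.1]]
(546, 780, 3) (540, 690, 3)
```

View pics/w1c.png

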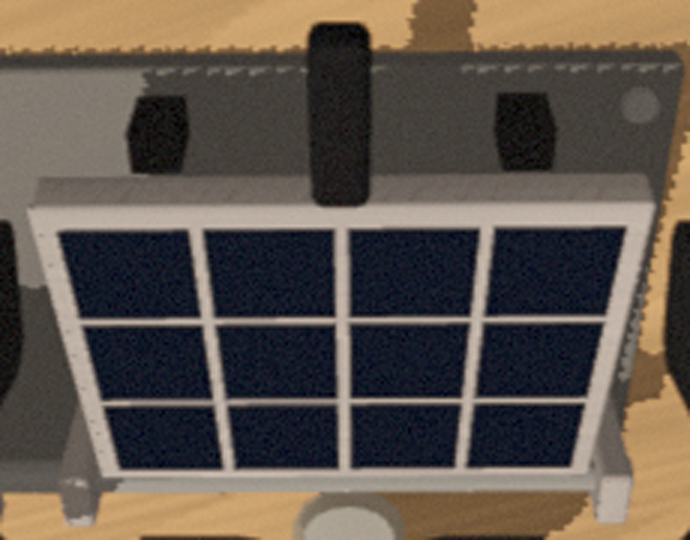

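Run:
```python
from ang2 import *
f=np.load("pics/w1.npz")
def solve(q,b):
    obj=np.array([(-.130+b,-.04+b,0),(-.130+b,.11-b,0),(-.008-b,.11-b,0),(-.008-b,-.04+b,0)])
    obj[:,0]-=-.069;obj[:,1]-=.035
    ok,rvs,tvs,err=cv2.solvePnPGeneric(obj,q,f["mtx"],None,flags=cv2.SOLVEPNP_IPPE)
    for rv,tv,e in zip(rvs,tvs,err):
        V=f["view"][:3,:3];Rw=V.T@R.from_rotvec(rv[:,0]).as_matrix();n=RS.inv().apply(Rw[:,2])
        print(b,"th",np.arctan2(n[0],n[2]).round(3),"y",RS.inv().apply(Rw[:,1]).round(3),inst(V.T@(tv[:,0]-f["view"][:3,3])).round(4),e)
q=np.array([(58,231),(626,227),(576,468),(108,469)])/3+[170,190]
solve(q,.006)
q=np.array([(30,207),(655,204),(588,474),(100,474)])/3+[170,190]
solve(q,0.)
t=.15;print([.075-.069*np.cos(t)+.006*np.sin(t),.035,.035+.069*np.sin(t)+.006*np.cos(t)])
```

```text
0.006 th 0.179 y [ 0.     1.    -0.004] [0.0078 0.0332 0.0541] [1.52296984]
0.006 th -1.78 y [-0.001  1.    -0.002] [-0.0119  0.0332  0.0604] [18.97938493]
0.0 th 0.166 y [-0.003  1.     0.002] [0.0097 0.0334 0.0501] [0.49941772]
0.0 th -1.76 y [ 0.003  1.    -0.004] [-0.0162  0.0335  0.0597] [24.33735286]
[np.float64(0.007671424417254675), 0.035, np.float64(0.051243857608294606)]
```

The tilt comes to about 0.81 from four estimates, so it is about 1.4° high. I'll regrasp at the same pose, lower by 0.025, release, then hover over the screw.

Run:
```python
from lift import *
o=tool(-.39);x=o.apply([1,0,0]);p=w([-.0480,.0338,.1338])
env.movel(p-x*.10,.2,o.as_quat());env.movel(p,.12)
env.close_gripper(40);arc(-.025,1,.02);env.release()
env.movel(monitor.sense()["position"]-x*.10,.2)
# screw: candidate rotations; wing joint value 2.0
sp=w([.075,-.1,.119]);print("screw",sp)
def stool(q,sg):  # tool down, jaws (tool z) across wing
    a=yaw-q+np.pi/2+sg*np.pi
    z=np.array([np.cos(a),np.sin(a),0]);xx=np.array([0,0,-1.]);return R.from_matrix(np.c_[xx,np.cross(z,xx),z])
for sg in(0,1):
    for q in(2.0,2.43,3.0,3.5,4.0,4.1):
        k=kinematics.ik(sp-[0,0,.0187],stool(q,sg).as_quat());print(sg,q,None if k is None else np.round(k,2))
print(monitor.sense()["clock"])
```

```text
-0.025 12.36 [ 1.7  2.  -2.2]
grasp pt [-0.04387663  0.03412877  0.14807537] theta 0.7603927820878803 r 0.16406612441394547
screw [ 0.60546027 -0.01698264  0.119     ]
0 2.0 [-0.22  0.61  1.4  -0.    1.13  0.55]
0 2.43 [-0.22  0.61  1.4  -0.    1.13  0.98]
0 3.0 [-0.22  0.61  1.4  -0.    1.13  1.55]
0 3.5 [-0.22  0.61  1.4  -0.    1.13  2.05]
0 4.0 [-0.22  0.61  1.4  -0.    1.13  2.55]
0 4.1 [-0.22  0.61  1.4  -0.    1.13  2.65]
1 2.0 [-0.22  0.61  1.4  -0.    1.13 -2.59]
1 2.43 [-0.22  0.61  1.4  -0.    1.13 -2.16]
1 3.0 [-0.22  0.61  1.4  -0.    1.13 -1.59]
1 3.5 [-0.22  0.61  1.4  -0.    1.13 -1.09]
1 4.0 [-0.22  0.61  1.4  -0.    1.13 -0.59]
1 4.1 [-0.22  0.61  1.4  -0.    1.13 -0.49]
13.7
```

```bash
cat > scr.py <<'E'
from ang2 import *
SP=w([.075,-.1,.119])
def stool(q,sg=1):
    a=yaw-q+np.pi/2+sg*np.pi
    z=np.array([np.cos(a),np.sin(a),0]);xx=np.array([0,0,-1.]);return R.from_matrix(np.c_[xx,np.cross(z,xx),z])
E
python3 - <<'E'
from scr import *
env.reach(SP+[0,0,.09-.0187],stool(2.0).as_quat())
f=save("wrist","w4");print(monitor.sense()["clock"],monitor.sense()["joints"].round(2),proj(f,SP+[0,0,.012]))
e=RS.apply([np.cos(2.),-np.sin(2.),0])*.023
print(proj(f,SP+[0,0,.012]+e),proj(f,SP+[0,0,.012]-e))
save("top","t4")
E
```

```text
14.975 [-0.22  0.52  1.3   0.    1.32 -2.59] [284.26635671 227.21437502]
[284.2297524 189.195665 ] [284.3009016  263.09409217]
```

View pics/w4.png

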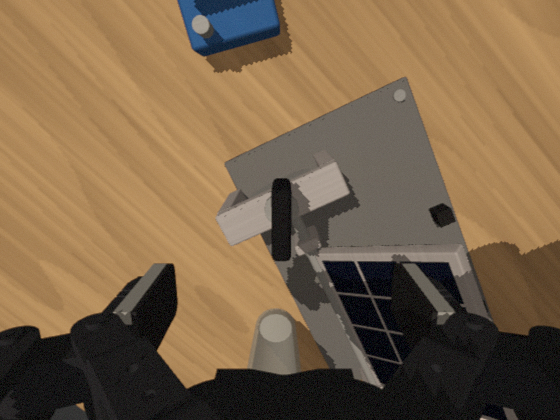

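Run:
```python
from scr import *
f=np.load("pics/w4.npz");g=cv2.cvtColor(f["frame"],cv2.COLOR_RGB2GRAY)
m=np.zeros_like(g);m[165:280,255:315]=(g<48)[165:280,255:315]*255
n,l,st,ce=cv2.connectedComponentsWithStats(m);i=1+st[1:,4].argmax();print(st[i],ce[i])
b=l==i
for v in range(st[i][1],st[i][1]+st[i][3],6):
    c=np.where(b[v])[0];print(v,c[0],c[-1],g[v,c[0]:c[-1]+1].astype(int).tolist()[::2])
print(g[172:190,282].tolist(),g[250:270,281].tolist())
s=SP
for z in(.131,.095):
  print(z,[proj(f,[*p[:2],z]).round(1).tolist() for p in (SP+stool(2.).apply([0,yy,zz]) for yy in(-.023,.023) for zz in(-.006,.006))])
t=np.load("pics/top0.npz");print("tube",inst(ray(t,(262.5,154),0)))
V=f["view"];print("cam",inst(-V[:3,:3].T@V[:3,3]))
print("bridge top pred",[proj(f,w([.075+a,-.1+c,.084])).round(1).tolist() for a in(-.048,.048) for c in(-.013,.013)])
cv2.imwrite("pics/w4c.png",cv2.resize(f["frame"][150:280,200:370,::-1],None,fx=4.4,fy=4.4,interpolation=cv2.INTER_CUBIC))
```

```text
[ 271  178   21   83 1558] [281.04685494 219.59178434]
178 277 286 [47, 50, 47, 55, 48]
184 273 290 [17, 24, 12, 17, 26, 12, 21, 1, 17]
190 272 290 [38, 27, 17, 22, 17, 26, 20, 20, 21, 15]
196 272 291 [33, 26, 26, 23, 28, 23, 27, 29, 26, 20]
202 272 290 [30, 15, 23, 28, 27, 24, 27, 23, 23, 11]
208 272 290 [36, 23, 26, 33, 22, 17, 31, 30, 25, 14]
214 272 291 [37, 30, 26, 25, 21, 22, 22, 21, 12, 16]
220 272 291 [31, 27, 23, 27, 27, 12, 19, 25, 11, 26]
226 272 291 [44, 20, 25, 30, 24, 28, 28, 30, 22, 18]
232 271 291 [38, 24, 17, 31, 27, 24, 27, 24, 27, 12, 45]
238 271 290 [38, 18, 23, 28, 22, 23, 27, 29, 27, 0]
244 272 290 [30, 29, 30, 25, 29, 34, 27, 23, 14, 25]
250 272 290 [33, 13, 23, 30, 17, 26, 17, 26, 19, 32]
256 273 290 [23, 25, 24, 23, 21, 15, 34, 22, 12]
[105, 103, 106, 105, 104, 97, 47, 26, 4, 25, 25, 11, 3, 16, 14, 16, 16, 23] [33, 29, 21, 18, 27, 20, 21, 28, 20, 24, 35, 81, 104, 101, 103, 106, 102, 110, 106, 101]
0.131 [[274.4, 263.1], [294.2, 263.1], [273.8, 189.2], [294.7, 189.2]]
0.095 [[275.6, 241.7], [292.7, 241.6], [275.1, 177.3], [293.0, 177.3]]
tube [0.14627919 0.03750941 0.        ]
cam [ 0.04684261 -0.16292247  0.33313654]
bridge top pred [[339.2, 161.7], [353.1, 194.8], [216.1, 217.0], [232.4, 247.5]]
```

View pics/w4c.png

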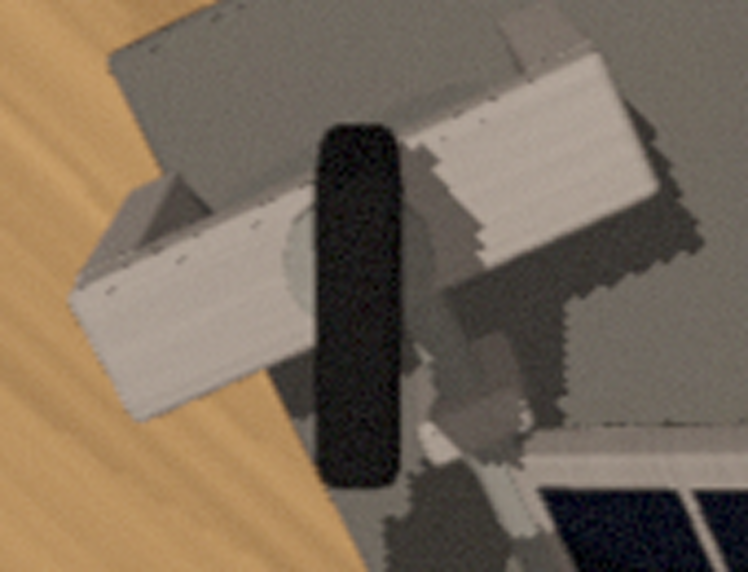

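The wing's silhouette is rows 178–261 and columns 271.5–291. I predicted 177–263 and 274–294, so a shift of about 1.8 mm is needed and the angle is right. Next: grip and turn it, watching the torque.

Run:
```python
from scr import *
f=np.load("pics/w4.npz");c=ray(f,(281.3,226.4),.131);d=c-SP-[0,0,.012];print("shift mm",(d*1e3).round(1))
tgt=np.array([c[0],c[1],.119-.0187])
env.movel(tgt+[0,0,.06],.1);hit=env.movel(tgt,.1,guard=10)
env.close_gripper(60)
s=monitor.sense();print(hit,s["clock"],s["finger_gap"]*85,s["contact_force"].round(1),s["ft_torque"].round(3))
j=s["joints"].copy();j0=j[5]
for k in range(1,9):
    j[5]=j0+.2*k;env.set_joints(j);s=monitor.sense()
    print(round(.2*k,2),round(s["clock"],2),s["joints"][5].round(3),s["contact_force"].round(1),s["ft_torque"].round(3))
    if np.linalg.norm(s["contact_force"])>40 or abs(s["ft_torque"][2])>.6: break
```

```text
shift mm [ 0.9 -1.6  0. ]
False 16.8917 11.21844317086814 [-4.3  2.6  4.2] [ 0.331  0.609 -0.05 ]
0.2 17.2 -2.396 [-3.2  1.8  3. ] [ 0.27   0.611 -0.035]
0.4 17.51 -2.195 [-4.5  2.6  3.4] [ 0.405  0.648 -0.067]
0.6 17.82 -1.995 [-4.6  3.7  3.7] [ 0.587  0.669 -0.077]
0.8 18.12 -1.795 [-4.1  4.6  4.4] [ 0.728  0.68  -0.077]
1.0 18.43 -1.595 [-4.8  6.4  4.6] [0.904 0.677 0.016]
1.2 18.74 -1.395 [-3.5  6.9  4.1] [1.074 0.636 0.038]
1.4 19.05 -1.195 [-2.5  7.9  4.2] [ 1.281  0.543 -0.033]
1.6 19.36 -0.995 [-3.1  9.2  4. ] [ 1.364  0.434 -0.022]
```

Run:
```python
from scr import *
s=monitor.sense();j=s["joints"].copy();b=j[5];t0=s["ft_torque"][2]
for k in range(1,20):
    j[5]=b+.05*k;env.set_joints(j);s=monitor.sense()
    print(round(1.6+.05*k,2),round(s["clock"],2),s["joints"][5].round(3),s["contact_force"].round(1),s["ft_torque"].round(3),s["joint_efforts"][5].round(3))
    if abs(s["ft_torque"][2]-t0)>.6: break
```

```text
1.65 19.61 -0.949 [-2.6  2.5  2.2] [ 0.373  0.325 -0.065] 0.076
1.7 19.86 -0.898 [-0.7  3.   2.5] [ 0.511  0.258 -0.007] 0.097
1.75 20.11 -0.848 [0.3 4.2 1.9] [ 0.596  0.136 -0.065] 0.101
1.8 20.36 -0.798 [0.9 4.8 2.4] [ 0.757 -0.    -0.061] 0.071
1.85 20.61 -0.748 [1.2 5.7 2.1] [ 0.844 -0.007 -0.073] 0.055
1.9 20.86 -0.698 [0.9 5.3 1.4] [ 0.811 -0.037 -0.06 ] 0.055
1.95 21.11 -0.648 [0.2 6.5 1.1] [ 0.885 -0.13  -0.035] 0.055
2.0 21.36 -0.598 [2.5 5.7 0.9] [ 0.806 -0.224  0.104] 0.147
2.05 21.61 -0.551 [2.  5.8 1.4] [ 0.915 -0.251  1.612] 1.701
```

Seated: the torque jumped from 0.06 to 1.6 N m at +2.0 rad, where I expected it. Next: back off a quarter turn from the zero-torque contact point.

Run:
```python
from scr import *
s=monitor.sense();j=s["joints"].copy()
def go(a):
    j[5]=a;env.set_joints(j);s=monitor.sense()
    print(round(s["clock"],2),s["joints"][5].round(3),s["contact_force"].round(1),s["ft_torque"].round(3),s["joint_efforts"][5].round(3));return s
for a in(-.57,-.585,-.60,-.615,-.63):go(a)
for a in(-1.1,-1.6,-2.0):go(a)
```

```text
21.86 -0.572 [-0.5  4.1  2.6] [0.628 0.083 1.119] 1.008
22.11 -0.585 [0.1 4.5 0.1] [ 0.649 -0.086  0.694] 0.662
22.36 -0.599 [1.1 3.6 0.5] [ 0.625 -0.047  0.042] 0.013
22.61 -0.615 [ 0.4  4.3 -0.8] [ 0.578 -0.135 -0.019] 0.018
22.86 -0.63 [0.  4.4 0. ] [ 0.597 -0.054  0.09 ] 0.014
23.38 -1.097 [-2.7  1.8  1.9] [0.105 0.656 0.08 ] -0.117
23.93 -1.598 [-4.6 -1.4  3.6] [-0.326  0.862  0.076] -0.031
24.4 -1.998 [-6.1 -3.1  1.7] [-0.715  0.859  0.089] -0.065
```

Run:
```python
from scr import *
j=monitor.sense()["joints"].copy();j[5]=-2.170;env.set_joints(j);env.hold(.3);s=monitor.sense()
print(s["clock"],s["joints"].round(3),s["finger_gap"]*85,s["contact_force"].round(1),s["ft_torque"].round(3))
fs=save("scene","s5");ft=save("top","t5");fw=save("wrist","w5")
def pt(th,r,y,h=.006):return w([.075-r*np.cos(th)+h*np.sin(th),y,.035+r*np.sin(th)+h*np.cos(th)])
for th in(.745,.785,.825):print(th,"top",[proj(ft,pt(th,r,y)).round(1).tolist() for r,y in((.13,-.04),(.13,.11),(.008,.11))],"wrist",[proj(fw,pt(th,r,y)).round(0).tolist() for r,y in((.124,-.034),(.124,.104),(.014,.104),(.014,-.034))])
r=lambda a,k:cv2.resize(a[:,:,::-1],k,interpolation=cv2.INTER_CUBIC)
L=np.vstack([r(fs["frame"][150:290,220:400],(360,280)),r(ft["frame"][140:260,160:340],(360,240))])
cv2.imwrite("pics/fin.png",np.hstack([L,np.vstack([r(fw["frame"],(440,330)),np.zeros((190,440,3),np.uint8)])]))
```

```text
24.9833 [-0.222  0.612  1.399 -0.     1.132 -2.168] 11.119034021810778 [-1.9 -0.4  1. ] [-0.238  0.269 -0.062]
0.745 top [[270.4, 220.0], [206.1, 198.3], [223.5, 168.4]] wrist [[590.0, 242.0], [786.0, 443.0], [523.0, 415.0], [377.0, 292.0]]
0.785 top [[270.9, 218.2], [206.4, 196.5], [223.5, 168.2]] wrist [[590.0, 253.0], [789.0, 455.0], [522.0, 415.0], [376.0, 293.0]]
0.825 top [[271.5, 216.4], [206.8, 194.6], [223.6, 168.1]] wrist [[589.0, 264.0], [791.0, 468.0], [522.0, 416.0], [376.0, 294.0]]
```

View pics/fin.png

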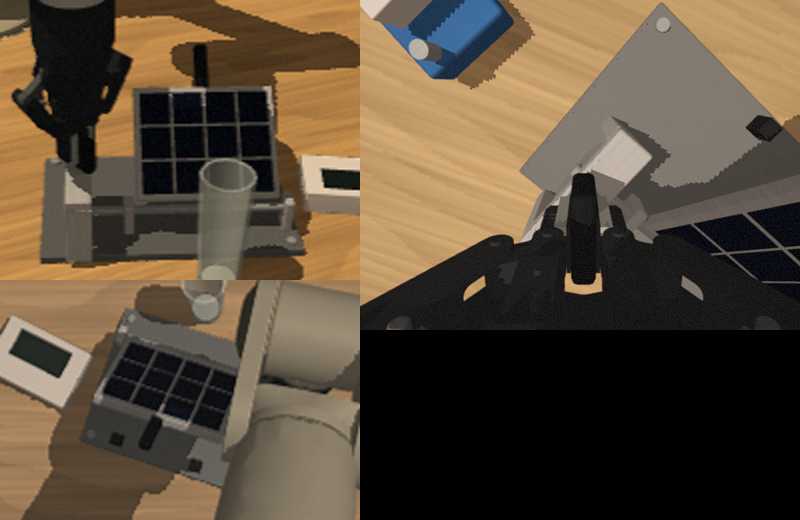

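```bash
python3 -c "
from bench import job;print(job.hand_in())"
```

```text
the job is handed in; nothing more can be done
None
```

The job is handed in at about 25 s of the 61 s. The panel is at about 45° and released, and the gripper is still holding the thumbscrew a quarter turn back from its seat.

- **Panel:** I gripped the tab and raised it along the arc about the hinge, then released it. The wrist pictures then put it at about 0.81 rad, though the arm's own position said 0.787. An estimate of the starting tilt from the wrist picture also came out higher than I had assumed, so I trusted the pictures. I regripped, lowered it by 0.025 rad and let go again. I put it at about 0.785 rad, give or take 1°. After that correction I only judged the tilt by eye in the last picture and did not measure it again.
- **Thumbscrew:** I turned it clockwise about 2.0 rad in one grasp. The torque jumped from about 0.06 to 1.6 N m at the angle where I expected the seat. I then backed it off 1.57 rad from the point where the seat torque had faded to nothing.
- **Last checks:** The finger gap reads about 11 mm on the 12 mm wing, and the force on the tool is about 2 N. In the last pictures the panel is up and clear of the gripper. The tube and meter stand where they were. The fuel cell is only partly in view, and nothing touched it.

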